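# Shim a rocking violin cradle with a wedge

## Task

The violin's wooden cradle rocks because its near-left foot is too short. With the fingertips, push the loose hardwood wedge that lies to its left, thin end first, under that foot until the cradle stops rocking and stands level, and no further, then draw the fingers clear. Never pick the wedge up, do not touch the cradle or the violin or shove them along the table, and leave the other things where they lie.

Things in the scene. Friction and masses are not known exactly. Their poses are not given: they have to be found in the camera images.
- cradle: Loose violin cradle, about 1.4 kg. Two bearers along its y (36x292 mm, upper face 42 mm high) at x = +-110 mm on four round black feet (28 mm across, domed underside) at x = +-110, y = +-130 mm. Origin: table height under its middle when level; x roughly away from the robot, y left, z up. At the start z leans 0.05 rad towards the short foot, far-right foot in the air. Three feet are 24 mm high.
- violin_mid (a point): Middle of the back of the pale violin body fixed on the cradle (cradle frame 0, 0, 54 mm): 355 mm along the cradle's x, 207 mm along y, its top about 122 mm above the table, between cork-capped pegs.
- short_foot (a point): Lowest point of the near-left foot (cradle frame -110, +130, 8 mm), which is 8 mm shorter than the other three. Height about 0 at the start, 8 mm when the cradle is level; a wedge pushed on after that only shoves the cradle along or tips it the other way. Carries only about 2 N at the start.
- wedge: Loose waxed hardwood wedge, light brown, 150 mm long (x), 46 mm wide (y), 60 g, lying flat left of the short foot, thin end roughly towards it, 30 to 85 mm off. Top slopes evenly from 18 mm at the blunt end (x = -75) to 1.5 mm at the thin end (x = +75): 8 mm thick 59 mm from the thin end. Slides easily, stays where left. Origin: centre of the underside.
- wedge_tip (a point): Middle of the thin end's lower edge (wedge frame x = +75, y = 0, z = 0 mm).
- wedge_butt (a point): Middle of the blunt upright end face, 46 mm wide and 18 mm high (wedge frame x = -75, y = 0, z = 9 mm): the face to push on. Pushing takes about 1 to 4 N until the cradle is level, then up to about 7 N.
- thumb_plane: Bystander: small brass thumb plane, 25x60x34 mm, far from the robot. Origin: centre of the underside.
- cork_block: Bystander: cork sanding block, 44x70x28 mm. Origin: centre of the underside.
- maple_strip: Bystander: thin maple strip, 20x86x8 mm, to the left. Origin: centre of the underside.
Things that resemble listed ones, but are neither listed nor needed, are in the scene too. Of the things that look like the wedge, the middle-sized one is meant.

How it is judged:
By the outcome, as a careful person would: the job done as asked, in the order asked, and still so for the second after the job is handed in, with the robot touching nothing.
It also fails if it takes over 40 s, if anything falls off the work surface, if the arm or the gripper's body presses on something with over 40 N, if the wrist force passes 120 N, or if a joint passes its speed limit or range.

## Robot

A 6-joint arm with a two-finger parallel gripper is mounted at the origin on a cart in front of the work surface, level with it; the furniture and walls round the work are solid. World frame = base frame: x ahead of the robot, y to its left, z up, the work surface at z = 0. Lengths are in m, angles in degrees, forces in N, time in s.
With the tool pointing down it reaches from about 0.35 to 0.875 m from the base axis. Payload 4.2 kg.
Tool frame: the origin (TCP) lies between the finger pads; the fingertips stand 14 mm ahead of it and the grasp point (between the pads) lies 5 mm behind it; x points along the fingers, y is the direction in which the jaws open and shut, and the axes are right-handed (so a half turn about x gives the same grasp; the last joint's range is limited). The gripper opens to 87 mm and grips with 3 to 60 N. Pads are 19 mm wide; open, the fingers measure 117 mm over their backs; the gripper's body (75 mm by 190 mm) begins 51 mm behind the grasp point.
Start: joints at [84.947, 22.042, 0.453, 0, -68.411, -14.817], TCP at [0.212, 0.588, 0.237] pointing down, gripper open.
Joint ranges: [-179.83, 179.83], [-69.29, 118.12], [-61.27, 80.66], [-181.25, 117.63], [-171.15, -9.14], [-177.46, 177.46]. Speed limits (degrees/s): [159.86, 159.86, 180, 180, 180, 180].

## Interface

Orientations are given as a 3x3 rotation matrix whose columns are the frame's x, y, z axes.
In Python, from station import r, imaging, job gives the robot as it stands. The module is installed in compiled form; this text tells all that it offers.
- The arm moves only by the tool apply_moves, never from a script. Its arguments are lists of equal length, an entry for each row: "xyz": the shift along the tool's x, y, z in m, a list of three; "twist": the turn about the tool's x in degrees; "claw": the opening, from 0 (shut) to 1 (fully open). A call has 1 to 12 rows; each row shifts and turns the pose as measured when the row begins, along the tool's axes as they then stand; what a row does not reach is not made up. A row lasts 1/10 s, in which the tool goes at most 50 mm and 8.59 degrees, less where a joint would pass 70% of its speed; a pose out of reach is approached as far as the arm can. A call is refused whole if a number of a shift passes 0.05 or a number of a turn 8.59, either way. A call with a gripper value outside its range is refused whole. The fingers move at their own pace and stop on an object; the grip force is fixed at half the most. Time passes only in rows, so rows that do not move let the fingers close. It gives the time, the measured TCP pose, the force and the opening at its end, in the units of the state.
- r.sense(): the state, without advancing time (a new reading comes with each control period).
- imaging.capture(name): name is "scene" or "top" or "wrist"; returns a dict with "pixels" (400x640x3 uint8, red, green, blue), "mtx" (3x3 intrinsics, pixels), "view" (4x4, takes a point from world to camera coordinates). Camera axes: x right, y down, z forward; pixel columns grow to the right and rows downward; lengths in m; the calibration is good to about 2 mm. A picture is of the moment at which its call begins. There is no depth.
- job.finish_job(): hands the job in, once; it reports no verdict.
Trained networks look in a picture, given as the dict that the camera call returned (one of the last four; its "shot" number tells which), for a name from the list of things; names that differ only in an ending like _2 or _b are one class to them, and where a whole thing is asked for, a point or a joint stands for the part that bears it (a point fixed in the world has none). Each returns a list of dicts, best first, with "p" (0 to 1); they miss things now and then, are a little off and sometimes report something else, mostly with a low value. They report only what shows in the picture. A call takes as long as a camera call. They do not tell look-alikes from the thing itself.
- imaging.regions_of(query, picture): "mask" (400x640 bool, what is visible of it) and "centre" ([column, row] in pixels, amid what is visible of it).
The state is a dict: "time_s": time; "joints": joint angles; "joint_velocities": joint speeds; "effort": joint torques, N m; "tcp_pos": TCP position; "ee_rot": TCP orientation; "wrist_force": force on the tool from outside, world axes, zero at the start; "moment": the same for the moment, N m; "gripper_width": opening from 0.0 (shut) to 1.0 (fully open).
Only numpy, scipy, OpenCV 4.12 (cv2) and the standard library are available. Lean on these libraries where they do the work, as an engineer would, in place of code of your own. Each camera call takes 0.05 s, during which the arm holds its last target.

## Working session

There is one attempt and no reset: what is moved stays moved. The work goes in short steps, Python scripts to look and compute and a tool call to move; the robot and the scene stay as the last step left them, time stands still between calls to the robot, and variables do not carry over. Pictures are saved under pics/ and viewed, and the job is handed in when it is done.

Besides the shell and the picture viewer there is one more tool, called after "Emit:" by a JSON object that holds its "api" and its "payload", one argument or row to a line. apply_moves: Moves the arm, as the interface text tells. Its arguments: {"type":"object","properties":{"xyz":{"type":"array","items":{"type":"array","items":{"type":"number"}}},"twist":{"type":"array","items":{"type":"number"}},"claw":{"type":"array","items":{"type":"number"}}},"required":["xyz","twist","claw"]}

```bash
mkdir -p pics
cat > h.py <<'E'
import numpy as np, cv2
from station import r, imaging, job
def save(n,p): cv2.imwrite('pics/'+n+'.png',cv2.cvtColor(p,cv2.COLOR_RGB2BGR))
def proj(c,P):
    P=np.atleast_2d(P); q=(c['view'][:3,:3]@P.T).T+c['view'][:3,3]; u=(c['mtx']@q.T).T; return u[:,:2]/u[:,2:]
def ray(c,uv,z=0):
    uv=np.atleast_2d(uv); R=c['view'][:3,:3]; t=c['view'][:3,3]; o=-R.T@t
    d=(R.T@np.linalg.inv(c['mtx'])@np.c_[uv,np.ones(len(uv))].T).T
    return o+d*((z-o[2])/d[:,2])[:,None]
E
python3 - <<'E'
from h import *
s=r.sense(); print(s)
for n in ['scene','top','wrist']:
    c=imaging.capture(n); save(n+'0',c['pixels']); 
    print(n, 'cam at',-c['view'][:3,:3].T@c['view'][:3,3])
    for q in ['wedge','cradle','short_foot','cork_block','maple_strip']:
        for d in imaging.regions_of(q,c)[:4]:
            m=d['mask']; print(n,q,round(d['p'],2),d['centre'],m.sum(),ray(c,d['centre'])[0].round(3))
E
```

```text
{'time_s': 0.0, 'joints': array([ 8.49453691e+01,  2.20912060e+01,  3.81270585e-01, -2.99625388e-02,
       -6.84121580e+01, -1.48156300e+01]), 'joint_velocities': array([ 0.04480169,  0.0158974 ,  0.04702601,  0.08291331, -0.05573121,
       -0.02083853]), 'effort': array([-1.07791613e-03, -3.90663207e+01,  1.87405837e+01,  4.21981841e+00,
        1.09111119e-02, -1.96077981e-04]), 'tcp_pos': array([0.21222407, 0.58726136, 0.23546256]), 'ee_rot': array([[-6.72114403e-04, -3.40072150e-01, -9.40399107e-01],
       [-2.07975409e-03, -9.40396810e-01,  3.40072806e-01],
       [-9.99997611e-01,  2.18436672e-03, -7.52122058e-05]]), 'wrist_force': array([ 0.39754972, -0.34658861,  0.01221891]), 'moment': array([ 0.03508335,  0.00673406, -0.05228706]), 'gripper_width': 0.9987766686051852}
scene cam at [0.27190722 0.61890844 0.72029336]
scene wedge 0.85 [348.8, 303.6] 2748 [0.405 0.328 0.   ]
scene wedge 0.75 [348.8, 220.1] 1018 [0.519 0.144 0.   ]
scene wedge 0.7 [265.4, 173.5] 159 [0.792 0.139 0.   ]
scene wedge 0.64 [310.2, 195.4] 518 [0.644 0.133 0.   ]
scene cradle 0.95 [392.4, 132.8] 7186 [ 0.583 -0.213  0.   ]
scene short_foot 0.69 [393.9, 133.6] 7410 [ 0.578 -0.212  0.   ]
scene cork_block 0.68 [230.9, 285.8] 842 [0.636 0.438 0.   ]
scene maple_strip 0.75 [266.6, 348.8] 451 [0.487 0.495 0.   ]
top cam at [0.39868745 0.15178189 1.62733481]
top wedge 0.95 [330.6, 233.4] 727 [0.515 0.136 0.   ]
top wedge 0.88 [269.6, 265.8] 1186 [0.415 0.327 0.   ]
top wedge 0.68 [330.0, 188.3] 417 [0.659 0.137 0.   ]
top cradle 0.74 [418.7, 219.2] 6933 [ 0.559 -0.143  0.   ]
top short_foot 0.64 [422.6, 217.6] 7248 [ 0.564 -0.156  0.   ]
top cork_block 0.56 [230.5, 197.2] 339 [0.632 0.453 0.   ]
top cork_block 0.25 [328.5, 234.0] 691 [0.514 0.142 0.   ]
top maple_strip 0.66 [214.7, 240.8] 163 [0.494 0.501 0.   ]
wrist cam at [0.2754002  0.56560795 0.38392115]
wrist wedge 0.45 [468.7, 1.2] 79 [0.326 0.378 0.   ]
```

View pics/scene0.png

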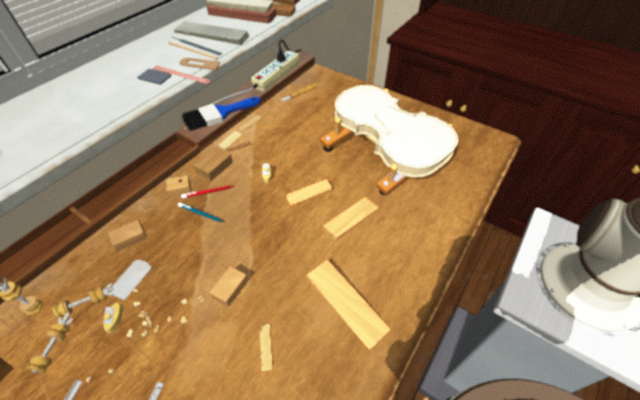

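View pics/top0.png

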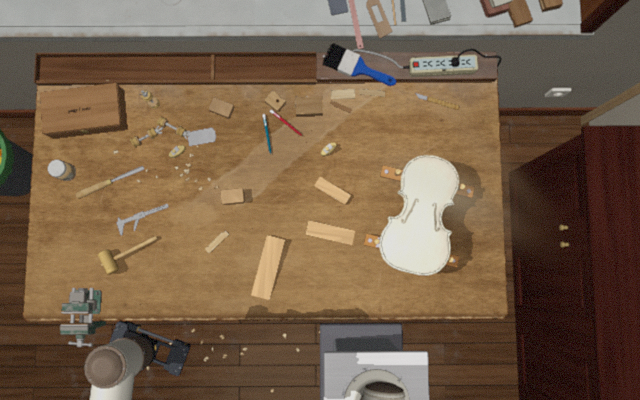

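View pics/wrist0.png

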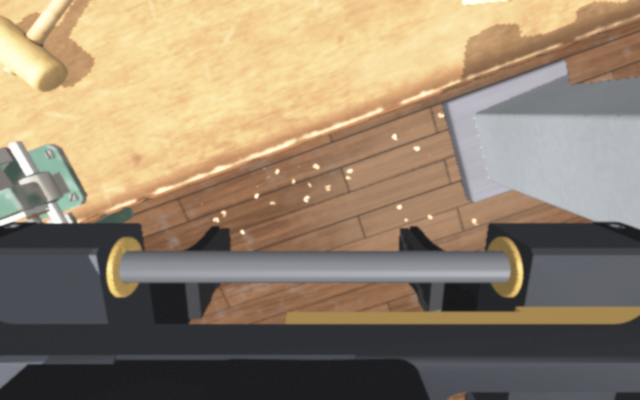

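The scene picture shows three wedge look-alikes: a large one at (349,304), a middle one at (350,217) and a small one at (310,192). In the top picture they are at (268,267), (330,233) and (333,190). I choose the middle-sized one; its thin end should face the near-left foot (top ~ (372,241), scene ~ (388,186)). Next I'll check this in a close crop and measure it.

Run:
```python
from h import *
for n in ['scene','top']:
    c=imaging.capture(n)
    for d in imaging.regions_of('wedge',c)[:3]:
        m=d['mask'].astype(np.uint8); ct=max(cv2.findContours(m,0,2)[0],key=cv2.contourArea)
        b=cv2.boxPoints(cv2.minAreaRect(ct)); w=ray(c,b,0.005)
        print(n,round(d['p'],2),np.array(d['centre']).round(),b.round(1).tolist(),w[:,:2].round(3).tolist(),np.linalg.norm(w[0]-w[1]).round(3),np.linalg.norm(w[1]-w[2]).round(3))
    p=c['pixels']
    q=p[160:250,300:440] if n=='scene' else p[205:265,290:400]
    f=5 if n=='scene' else 7
    save(n+'crop',cv2.resize(q,None,fx=f,fy=f,interpolation=cv2.INTER_CUBIC))
```

```text
scene 0.9 [308. 189.] [[286.5, 192.5], [328.20001220703125, 178.60000610351562], [332.1000061035156, 190.3000030517578], [290.3999938964844, 204.1999969482422]] [[0.698, 0.163], [0.636, 0.061], [0.604, 0.09], [0.666, 0.189]] 0.12 0.043
scene 0.86 [348. 304.] [[303.8999938964844, 276.70001220703125], [325.3999938964844, 257.0], [391.0, 328.79998779296875], [369.5, 348.3999938964844]] [[0.517, 0.333], [0.506, 0.266], [0.308, 0.327], [0.324, 0.384]] 0.068 0.207
scene 0.78 [348. 220.] [[320.29998779296875, 226.60000610351562], [364.8999938964844, 190.89999389648438], [378.29998779296875, 207.60000610351562], [333.6000061035156, 243.3000030517578]] [[0.564, 0.203], [0.532, 0.043], [0.476, 0.072], [0.511, 0.225]] 0.163 0.063
top 0.91 [330. 191.] [[313.29998779296875, 185.6999969482422], [319.70001220703125, 175.5], [350.5, 194.8000030517578], [344.1000061035156, 205.0]] [[0.667, 0.19], [0.7, 0.169], [0.637, 0.072], [0.605, 0.092]] 0.038 0.116
top 0.84 [267. 268.] [[250.60000610351562, 294.79998779296875], [266.6000061035156, 234.1999969482422], [285.29998779296875, 239.10000610351562], [269.29998779296875, 299.70001220703125]] [[0.326, 0.385], [0.514, 0.337], [0.498, 0.278], [0.31, 0.327]] 0.194 0.061
top 0.51 [426. 217.] [[358.79998779296875, 260.6000061035156], [387.1000061035156, 143.6999969482422], [480.70001220703125, 166.3000030517578], [452.3999938964844, 283.29998779296875]] [[0.429, 0.048], [0.802, -0.047], [0.727, -0.345], [0.358, -0.242]] 0.385 0.307
```

View pics/scenecrop.png

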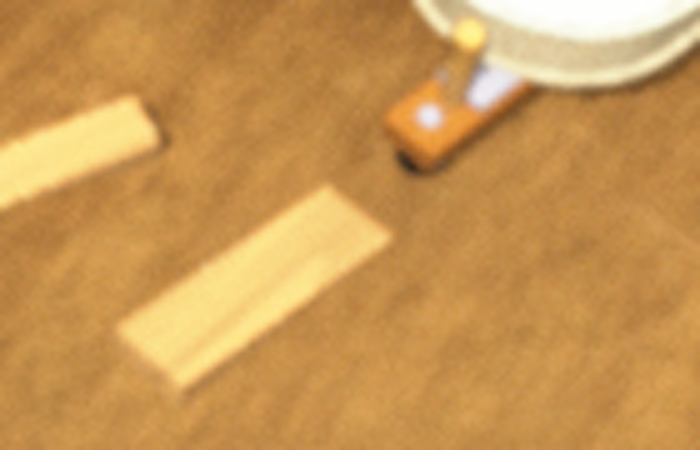

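View pics/topcrop.png

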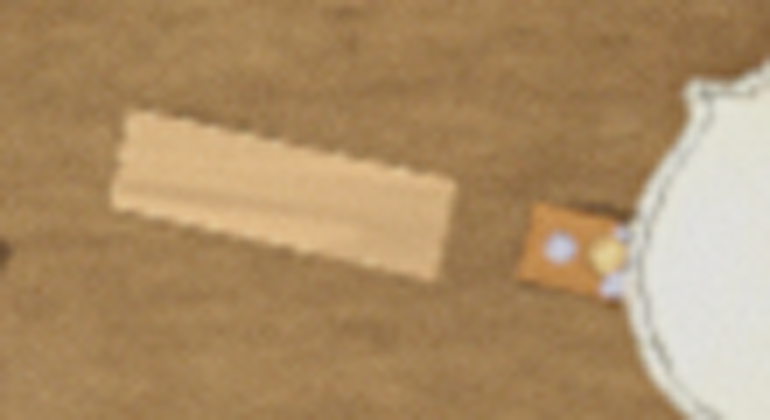

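The crops confirm the middle wedge: in the top picture its tip corners are near (352,231) and (355,245), and its butt is near (307,228). I'll fit the wedge and cradle poses now.

```bash
cat > fit.py <<'E'
from h import *
from scipy.optimize import least_squares
WL=np.array([[75,-23,1.5],[75,23,1.5],[-75,23,18],[-75,-23,18]])/1000 
def wpose(p,L): 
    c,s=np.cos(p[2]),np.sin(p[2]); L=np.atleast_2d(L)
    return np.c_[p[0]+c*L[:,0]-s*L[:,1],p[1]+s*L[:,0]+c*L[:,1],L[:,2]]
def cpose(p,L,k=1.):
    L=np.atleast_2d(L); P=wpose(p,L); h=k*(-.0364*L[:,0]+.0308*L[:,1]); P[:,2]-=h
    # tilt also shifts horizontally
    nx,ny=-.0364*k,.0308*k; c,s=np.cos(p[2]),np.sin(p[2])
    P[:,0]+=(c*nx-s*ny)*L[:,2]; P[:,1]+=(s*nx+c*ny)*L[:,2]; return P
E
python3 - <<'E'
from fit import *
ct=imaging.capture('top'); cs=imaging.capture('scene')
# order: tip-right, tip-left, butt-left(+y), butt-right ; wedge x points to -y world => +y_w = +x world (far)
T=lambda a:np.array(a)/7+[290-.4,205-.4]
S=lambda a:np.array(a)/5+[300-.4,160-.4]
t=T([[438,280],[457,182],[125,110],[110,207]]); s=S([[390,237],[328,185],[118,328],[180,385]])
f=lambda p:np.r_[(proj(ct,wpose(p,WL))-t).ravel(),(proj(cs,wpose(p,WL))-s).ravel()]
a=least_squares(f,[.515,.136,-1.6]); print('wedge',a.x,np.degrees(a.x[2]),a.fun.reshape(-1,2).round(1).tolist())
w=a.x
for cc,o in ((ct,t),(cs,s)):
    g=lambda p:(proj(cc,wpose(p,WL))-o).ravel(); a=least_squares(g,w); print(a.x)
CL=np.array([[-92,146,42],[-128,146,42]])/1e3
tc=T([[535,203],[517,278]]); sc=S([[385,123],[430,160]])
print('corners top @34',ray(ct,tc,.034),'scene',ray(cs,sc,.034))
for n,c in (('top',ct),('scene',cs)):
  p=c['pixels']; q=p[140:290,370:490] if n=='top' else p[75:205,310:470]
  save(n+'crad',cv2.resize(q,None,fx=4,fy=4,interpolation=cv2.INTER_CUBIC))
E
```

```text
wedge [ 0.517589    0.1365429  -1.78871618] -102.48588783202966 [[-0.0, 0.2], [0.3, -0.0], [1.0, -0.3], [0.0, 0.2], [0.4, -0.0], [-0.6, 0.3], [-0.8, 0.1], [0.3, 0.5]]
[ 0.51774209  0.13756629 -1.78205714]
[ 0.51760713  0.1356715  -1.79339436]
corners top @34 [[0.5117238  0.02675578 0.034     ]
 [0.47872114 0.03514991 0.034     ]] scene [[0.5084205  0.02971826 0.034     ]
 [0.4776333  0.03893642 0.034     ]]
```

View pics/topcrad.png

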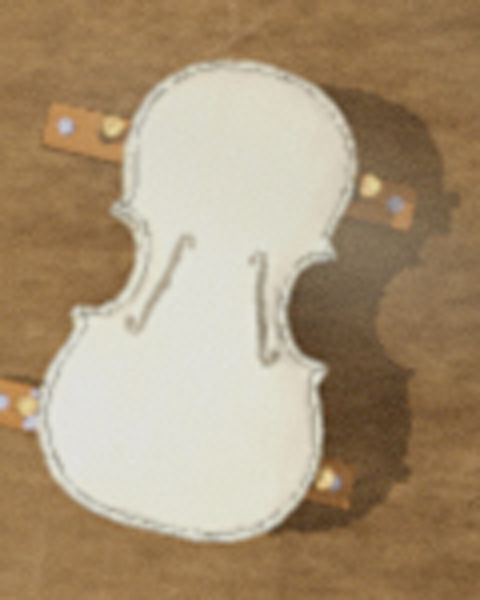

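View pics/scenecrad.png

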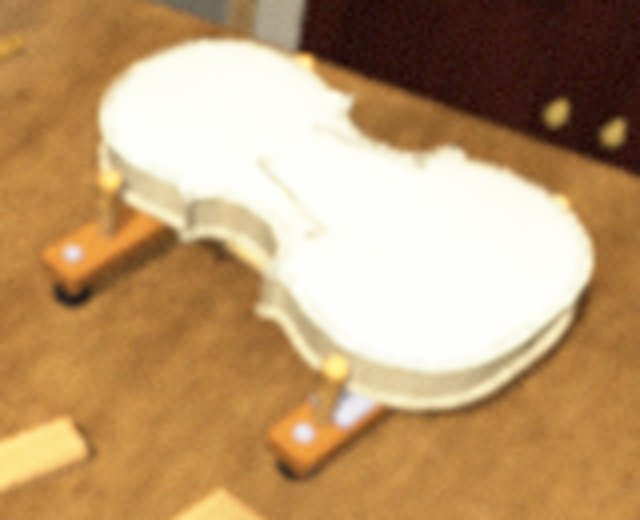

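Run:
```python
from fit import *
ct=imaging.capture('top'); cs=imaging.capture('scene')
T=lambda a:np.array(a)/7+[290-.4,205-.4]
S=lambda a:np.array(a)/5+[300-.4,160-.4]
T4=lambda a:np.array(a)/4+[370-.4,140-.4]
S4=lambda a:np.array(a)/4+[310-.4,75-.4]
NL=[[-92,146,42],[-128,146,42]]; FL=[[128,146,42],[92,146,42]]; FR=[[128,-146,42],[92,-146,42]]; NR=[[-92,-146,42],[-128,-146,42]]
Lt=np.array(NL+FL+FR+NR)/1e3
t=np.r_[T([[535,203],[517,278]]),T4([[52,103],[42,147],[416,190],[407,230],[353,468],[347,507]])]
Ls=np.array(NL+FL)/1e3
s=np.r_[S4([[268,438],[303,470]]),S4([[43,250],[75,288]])]
ft=lambda p:(proj(ct,cpose(p,Lt))-t).ravel(); fs=lambda p:(proj(cs,cpose(p,Ls))-s).ravel()
p0=[.6,-.13,-.2]
for f in (ft,fs,lambda p:np.r_[ft(p),fs(p)]):
    a=least_squares(f,p0); print(a.x,'foot',cpose(a.x,[-.110,.130,.008])[0].round(4)); print(a.fun.reshape(-1,2).round(1).tolist())
foot=cpose(a.x,[-.110,.130,.008])[0]
w=[ 0.517589,.1365429,-1.78871618]
d=np.array([np.cos(w[2]),np.sin(w[2])]); n=np.array([-d[1],d[0]])
tip=np.array(w[:2])+.075*d; print('tip',tip,'butt',np.array(w[:2])-.075*d,'foot from tip along/lat',(foot[:2]-tip)@d,(foot[:2]-tip)@n)
```

```text
[ 0.56703689 -0.13755245 -0.24635506] foot [ 0.4918  0.0157 -0.    ]
[[-0.4, -0.2], [-0.6, 0.5], [-0.6, -0.5], [-0.7, -0.4], [0.9, -0.6], [0.6, 0.6], [1.0, -0.6], [-0.1, 1.1]]
[ 0.56223512 -0.13622146 -0.26414622] foot [ 0.4898  0.0183 -0.    ]
[[-0.8, -0.1], [0.7, 0.3], [-0.1, 1.2], [0.2, -1.5]]
[ 0.56625047 -0.13743151 -0.2462083 ] foot [ 0.491   0.0158 -0.    ]
[[-0.5, 0.1], [-0.6, 0.7], [-0.6, -0.3], [-0.8, -0.1], [0.8, -0.4], [0.5, 0.9], [1.0, -0.4], [-0.1, 1.4], [-0.7, -0.8], [0.9, -0.5], [-1.1, 1.2], [-0.6, -1.5]]
tip [0.50137406 0.0633167 ] butt [0.53380394 0.2097691 ] foot from tip along/lat 0.04866031184600824 0.00018052637407719318
```

Both cameras agree within about 3 mm. The foot is at about (0.491, 0.016) and the wedge tip at (0.501, 0.063). The wedge axis is -102.5° and points almost straight at the foot, with about 0 lateral error. The push comes to about 108 mm in all. First I'll turn the tool so the jaws lie across the push direction, and part-close the fingers.

Emit:
{"api": "apply_moves", "payload": {
  "xyz": [
    [0, 0, 0],
    [0, 0, 0],
    [0, 0, 0],
    [0, 0, 0],
    [0, 0, 0],
    [0, 0, 0],
    [0, 0, 0],
    [0, 0, 0],
    [0, 0, 0],
    [0, 0, 0],
    [0, 0, 0]
  ],
  "twist": [8.3, 8.3, 8.3, 8.3, 8.3, 8.3, 8.3, 8.3, 8.3, 8.3, 0],
  "claw": [0.18, 0.18, 0.18, 0.18, 0.18, 0.18, 0.18, 0.18, 0.18, 0.18, 0.18]
}}

```text
time_s: 2.4
tcp_pos: [0.2124, 0.5878, 0.2366]
ee_rot: [[0.0, -0.962, 0.272], [0.0, 0.272, 0.962], [-1.0, -0.0, 0.0]]
wrist_force: [0.0, 0.4, 0.2]
gripper_width: 0.19
```

```bash
cat > go.py <<'E'
from fit import *
import sys
def to(target,ang=167.5):
    s=r.sense(); R=s['ee_rot']; y=R[:,1]
    print('t',round(s['time_s'],2),'tcp',s['tcp_pos'].round(4),'yang',np.degrees(np.arctan2(y[1],y[0])).round(2),'F',s['wrist_force'].round(2),'g',round(s['gripper_width'],3),'j',s['joints'].round(0))
    print('tool shift',(R.T@(np.array(target)-s['tcp_pos'])).round(4),'xaxis',R[:,0].round(4))
if __name__=='__main__': to([float(v) for v in sys.argv[1:4]])
E
python3 go.py .5403 .239 .20
```

```text
t 2.4 tcp [0.2124 0.5878 0.2366] yang 164.22 F [0.   0.37 0.16] g 0.19 j [  85.   22.    0.    0.  -68. -101.]
tool shift [ 0.0366 -0.4104 -0.2465] xaxis [ 0.e+00  1.e-04 -1.e+00]
```

Emit:
{"api": "apply_moves", "payload": {
  "xyz": [
    [0, -0.04, -0.024],
    [0, -0.04, -0.024],
    [0, -0.04, -0.024],
    [0, -0.04, -0.024],
    [0, -0.04, -0.024],
    [0, -0.04, -0.024],
    [0, -0.04, -0.024],
    [0, -0.04, -0.024],
    [0, -0.04, -0.024],
    [0, -0.03, -0.018],
    [0, 0, 0],
    [0, 0, 0]
  ],
  "twist": [0, 0, 0, 0, 0, 0, 0, 0, 0, 0, -3.0, 0],
  "claw": [0.18, 0.18, 0.18, 0.18, 0.18, 0.18, 0.18, 0.18, 0.18, 0.18, 0.18, 0.18]
}}

```text
time_s: 3.6
tcp_pos: [0.5422, 0.251, 0.2369]
ee_rot: [[0.004, -0.985, 0.174], [0.003, 0.174, 0.985], [-1.0, -0.003, 0.004]]
wrist_force: [-0.2, -0.2, 0.1]
gripper_width: 0.177
```

```bash
python3 go.py .5403 .239 .10
python3 - <<'E'
from h import *
c=imaging.capture('wrist'); save('w1',c['pixels']); c=imaging.capture('scene'); save('s1',c['pixels'])
E
```

```text
t 3.6 tcp [0.5422 0.251  0.2369] yang 169.99 F [-0.17 -0.24  0.1 ] g 0.177 j [ 40.  19.  -4.   0. -67. -50.]
tool shift [ 0.1369  0.0002 -0.0126] xaxis [ 0.004   0.0031 -1.    ]
```

View pics/w1.png

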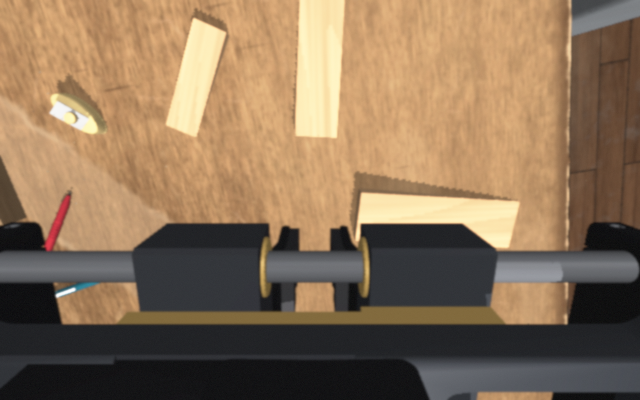

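View pics/s1.png

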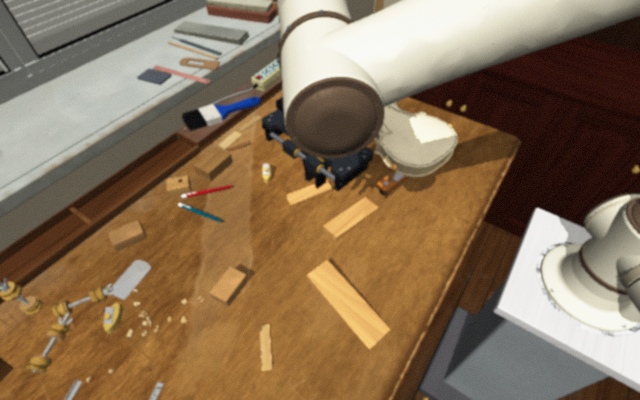

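Run:
```python
from h import *
c=imaging.capture('wrist'); p=c['pixels']; print(-c['view'][:3,:3].T@c['view'][:3,3])
save('w1c',cv2.resize(p[0:150,260:380],None,fx=5,fy=5,interpolation=cv2.INTER_CUBIC)[:600])
for uv,z in (((295,136.5),.018),((337,138),.018),((299,0),.005),((345,0),.005)): print(uv,ray(c,uv,z)[0].round(4))
P=[[.5338,.2098,.018],[.5114,.2148,.018],[.5563,.2048,.018],[.5422,.251,.018]]
print(proj(c,P).round(1).tolist())
```

```text
[0.52915328 0.18598352 0.38410086]
(295, 136.5) [0.5556 0.2085 0.018 ]
(337, 138) [0.5113 0.218  0.018 ]
(299, 0) [0.5269 0.0757 0.005 ]
(345, 0) [0.4809 0.0839 0.005 ]
[[315.1, 134.1], [336.4, 135.1], [293.7, 133.2], [314.1, 172.6]]
```

View pics/w1c.png

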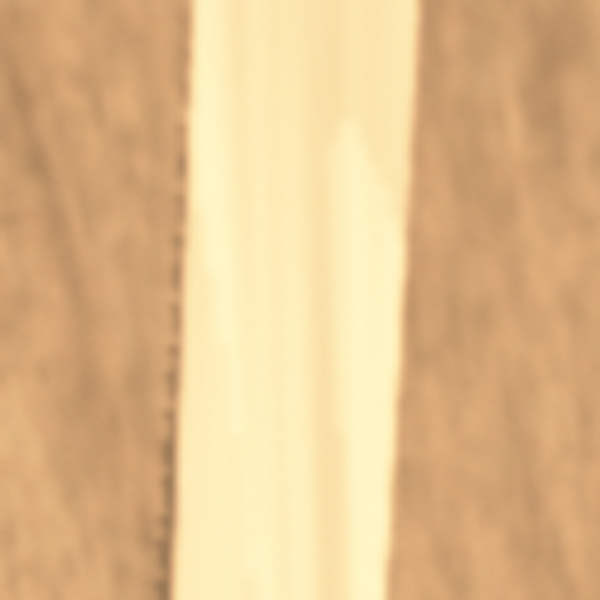

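The wrist view agrees: the butt mid is at (0.5337, 0.2115), 45 mm wide, with the axis at -102.5°. I'll align the yaw and descend behind it.

Emit:
{"api": "apply_moves", "payload": {
  "xyz": [
    [0.0, 0, 0],
    [0.045, 0, 0],
    [0.045, 0, 0],
    [0.045, 0, 0],
    [0.03, 0, 0],
    [0, 0, 0]
  ],
  "twist": [2.5, 0, 0, 0, 0, 0],
  "claw": [0.18, 0.18, 0.18, 0.18, 0.18, 0.18]
}}

```text
time_s: 4.35
tcp_pos: [0.5413, 0.2605, 0.0718]
ee_rot: [[0.013, -0.978, 0.206], [0.01, 0.206, 0.979], [-1.0, -0.011, 0.012]]
wrist_force: [0.2, 0.7, 0.1]
gripper_width: 0.18
```

```bash
python3 go.py .5413 .2457 .0185
```

```text
t 4.35 tcp [0.5413 0.2605 0.0718] yang 168.11 F [0.21 0.69 0.13] g 0.18 j [ 41.  29. -15.   0. -45. -53.]
tool shift [ 0.0532 -0.0024 -0.0151] xaxis [ 0.013   0.0096 -0.9999]
```

Emit:
{"api": "apply_moves", "payload": {
  "xyz": [
    [0, 0, 0],
    [0.02, -0.001, -0.002],
    [0.02, -0.001, -0.002],
    [0, 0, 0]
  ],
  "twist": [0, 0.5, 0, 0],
  "claw": [0.18, 0.18, 0.18, 0.18]
}}

```text
time_s: 4.75
tcp_pos: [0.5463, 0.2619, 0.0388]
ee_rot: [[0.024, -0.978, 0.208], [0.017, 0.208, 0.978], [-1.0, -0.02, 0.022]]
wrist_force: [-0.5, 0.3, 0.3]
gripper_width: 0.178
```

```bash
python3 go.py .5413 .2457 .0185
```

```text
t 4.75 tcp [0.5463 0.2619 0.0388] yang 167.97 F [-0.5   0.31  0.32] g 0.178 j [ 41.  31. -17.   0. -40. -53.]
tool shift [ 0.0199  0.0019 -0.0174] xaxis [ 0.024   0.0169 -0.9996]
```

Emit:
{"api": "apply_moves", "payload": {
  "xyz": [
    [0.018, 0.001, -0.016],
    [0, 0, 0]
  ],
  "twist": [0.5, 0],
  "claw": [0.18, 0.18]
}}

```text
time_s: 4.95
tcp_pos: [0.5448, 0.2494, 0.0252]
ee_rot: [[0.031, -0.976, 0.214], [0.022, 0.215, 0.976], [-0.999, -0.026, 0.028]]
wrist_force: [-0.8, -1.4, -1.3]
gripper_width: 0.179
```

```bash
python3 go.py .5413 .2457 .0185
```

```text
t 4.95 tcp [0.5448 0.2494 0.0252] yang 167.6 F [-0.77 -1.36 -1.3 ] g 0.179 j [ 40.  32. -19.   0. -38. -53.]
tool shift [ 0.0065  0.0028 -0.0045] xaxis [ 0.0309  0.0216 -0.9993]
```

Emit:
{"api": "apply_moves", "payload": {
  "xyz": [
    [0.006, 0.001, -0.008],
    [0, 0.001, -0.008],
    [0, 0, 0]
  ],
  "twist": [0, 0, 0],
  "claw": [0.18, 0.18, 0.18]
}}

```text
time_s: 5.25
tcp_pos: [0.5428, 0.2367, 0.0242]
ee_rot: [[0.04, -0.977, 0.211], [0.028, 0.212, 0.977], [-0.999, -0.033, 0.035]]
wrist_force: [-0.9, -0.0, 0.3]
gripper_width: 0.18
```

```bash
cat >> go.py <<'E'
d=np.array([-.2164,-.9763]); n=np.array([.9763,-.2164]); B=np.array([.5337,.2115]); F=np.array([.491,.0165])
def rep():
    s=r.sense(); p=s['tcp_pos'][:2]
    print('behind butt0',((B-p)@d).round(4),'lat',((p-B)@n).round(4),'to foot',((F-p)@d).round(4),'lat foot',((F-p)@n).round(4),'Fpush',(-s['wrist_force'][:2]@d).round(2))
if __name__=='__main__': rep()
E
python3 go.py .5413 .2457 .019;  python3 - <<'E'
from h import *
c=imaging.capture('wrist'); save('w2',c['pixels']); c=imaging.capture('scene'); save('s2',cv2.resize(c['pixels'][100:260,220:460],None,fx=3,fy=3))
E
```

```text
t 5.25 tcp [0.5428 0.2367 0.0242] yang 167.76 F [-0.92 -0.04  0.28] g 0.18 j [ 39.  31. -20.   0. -36. -52.]
tool shift [0.0054 0.0035 0.0083] xaxis [ 0.04    0.0276 -0.9988]
behind butt0 0.0266 lat 0.0034 to foot 0.2262 lat foot -0.0029 Fpush -0.24
```

View pics/w2.png

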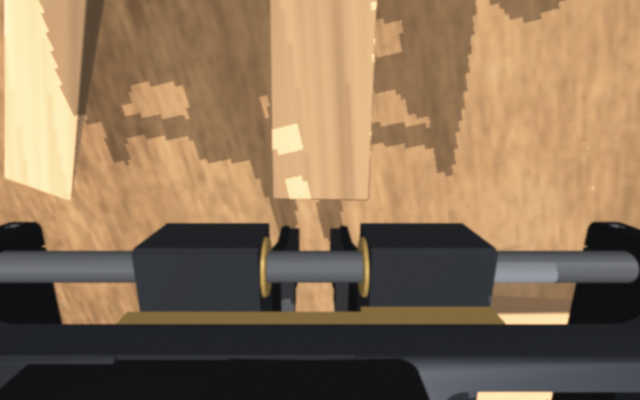

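View pics/s2.png

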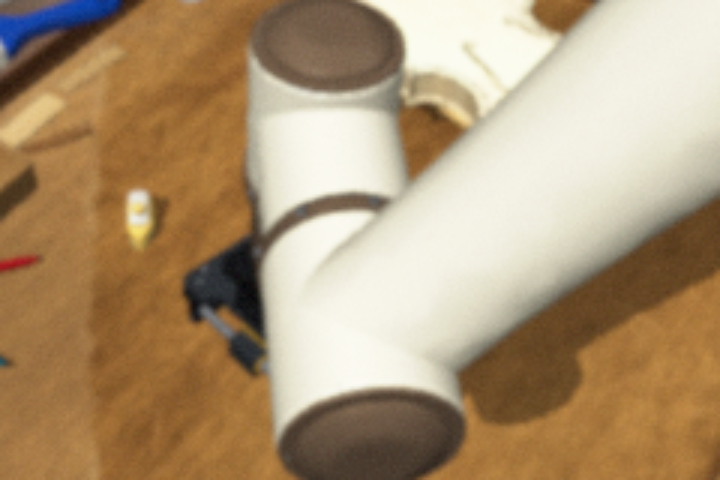

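Emit:
{"api": "apply_moves", "payload": {
  "xyz": [
    [0.007, 0.004, -0.004],
    [0.0, 0.002, -0.008],
    [0, 0, -0.006]
  ],
  "twist": [0, 0, 0],
  "claw": [0.18, 0.18, 0.18]
}}

```text
time_s: 5.65
tcp_pos: [0.5335, 0.2214, 0.016]
ee_rot: [[0.041, -0.977, 0.209], [0.029, 0.21, 0.977], [-0.999, -0.035, 0.037]]
wrist_force: [-0.3, 1.2, 0.1]
gripper_width: 0.179
```

```bash
python3 go.py .5413 .2457 .019
```

```text
t 5.65 tcp [0.5335 0.2214 0.016 ] yang 167.85 F [-0.28  1.19  0.14] g 0.179 j [ 39.  31. -23.   0. -34. -51.]
tool shift [-0.002  -0.0026  0.0255] xaxis [ 0.0415  0.0288 -0.9987]
behind butt0 0.0096 lat -0.0023 to foot 0.2093 lat foot 0.0028 Fpush 1.1
```

Emit:
{"api": "apply_moves", "payload": {
  "xyz": [
    [-0.002, -0.001, -0.01],
    [-0.001, -0.001, -0.01],
    [-0.0005, 0, -0.01],
    [-0.0005, 0, -0.008]
  ],
  "twist": [0, 0, 0, 0],
  "claw": [0.18, 0.18, 0.18, 0.18]
}}

```text
time_s: 6.05
tcp_pos: [0.5269, 0.1806, 0.0188]
ee_rot: [[0.042, -0.977, 0.209], [0.029, 0.21, 0.977], [-0.999, -0.035, 0.037]]
wrist_force: [0.1, 2.6, 0.4]
gripper_width: 0.178
```

```bash
python3 go.py .5413 .2457 .019;  python3 - <<'E'
from h import *
c=imaging.capture('wrist'); save('w3',c['pixels']); c=imaging.capture('top'); save('t3',cv2.resize(c['pixels'][190:290,270:400],None,fx=5,fy=5))
E
```

```text
t 6.05 tcp [0.5269 0.1806 0.0188] yang 167.85 F [0.14 2.58 0.43] g 0.178 j [ 36.  29. -26.   0. -32. -48.]
tool shift [ 0.0023 -0.0003  0.0667] xaxis [ 0.042   0.0292 -0.9987]
behind butt0 -0.0317 lat 0.0001 to foot 0.168 lat foot 0.0004 Fpush 2.55
```

View pics/w3.png

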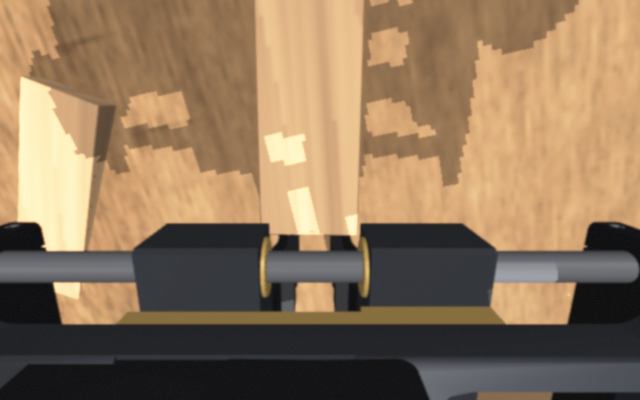

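View pics/t3.png

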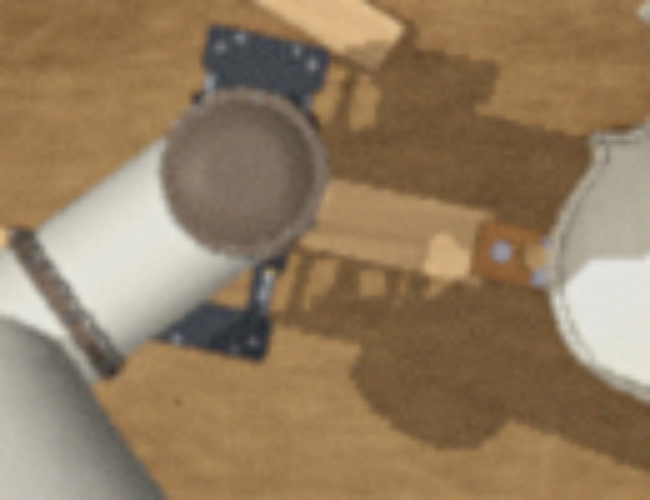

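In contact and tracking straight: the wedge fills columns ~258–362 ahead of the fingers, and its tip is now at the bearer end. Continuing.

Emit:
{"api": "apply_moves", "payload": {
  "xyz": [
    [-0.0005, 0, -0.008],
    [-0.0005, 0, -0.008],
    [-0.0005, 0, -0.008],
    [-0.0005, 0, -0.008]
  ],
  "twist": [0, 0, 0, 0],
  "claw": [0.18, 0.18, 0.18, 0.18]
}}

```text
time_s: 6.55
tcp_pos: [0.5215, 0.1492, 0.0203]
ee_rot: [[0.046, -0.977, 0.208], [0.032, 0.209, 0.977], [-0.998, -0.038, 0.041]]
wrist_force: [0.7, 1.5, -0.7]
gripper_width: 0.18
```

```bash
python3 go.py .5413 .2457 .019
```

```text
t 6.55 tcp [0.5215 0.1492 0.0203] yang 167.92 F [ 0.68  1.55 -0.69] g 0.18 j [ 33.  28. -28.  -0. -31. -45.]
tool shift [0.0053 0.0009 0.0984] xaxis [ 0.0458  0.0318 -0.9984]
behind butt0 -0.0635 lat 0.0015 to foot 0.1361 lat foot -0.001 Fpush 1.66
```

Emit:
{"api": "apply_moves", "payload": {
  "xyz": [
    [0, 0.0005, -0.006],
    [0, 0.0005, -0.006],
    [-0.0002, 0, -0.005]
  ],
  "twist": [0, 0, 0],
  "claw": [0.18, 0.18, 0.18]
}}

```text
time_s: 6.85
tcp_pos: [0.5163, 0.1308, 0.0197]
ee_rot: [[0.046, -0.977, 0.208], [0.032, 0.21, 0.977], [-0.998, -0.038, 0.04]]
wrist_force: [-0.0, 2.0, -0.8]
gripper_width: 0.181
```

```bash
python3 go.py .5413 .2457 .019;  python3 - <<'E'
from h import *
c=imaging.capture('wrist'); save('w4',c['pixels']); c=imaging.capture('top'); save('t4',cv2.resize(c['pixels'][140:290,300:490],None,fx=4,fy=4,interpolation=2));c=imaging.capture('scene'); save('s4',c['pixels'])
E
```

```text
t 6.85 tcp [0.5163 0.1308 0.0197] yang 167.9 F [-0.04  2.04 -0.8 ] g 0.181 j [ 32.  27. -29.  -0. -31. -43.]
tool shift [ 0.0054 -0.0004  0.1175] xaxis [ 0.0455  0.0316 -0.9985]
behind butt0 -0.0826 lat 0.0004 to foot 0.117 lat foot 0.0001 Fpush 1.98
```

View pics/w4.png

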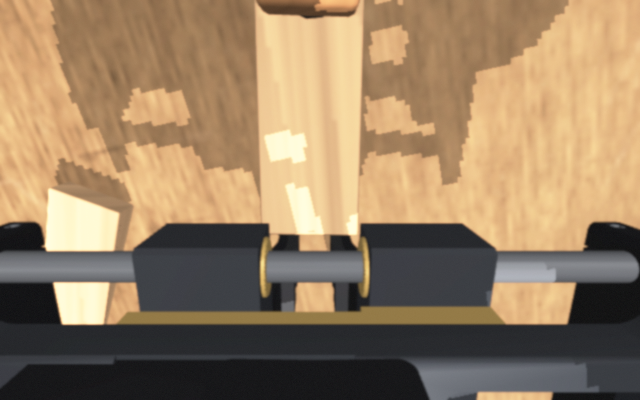

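View pics/t4.png

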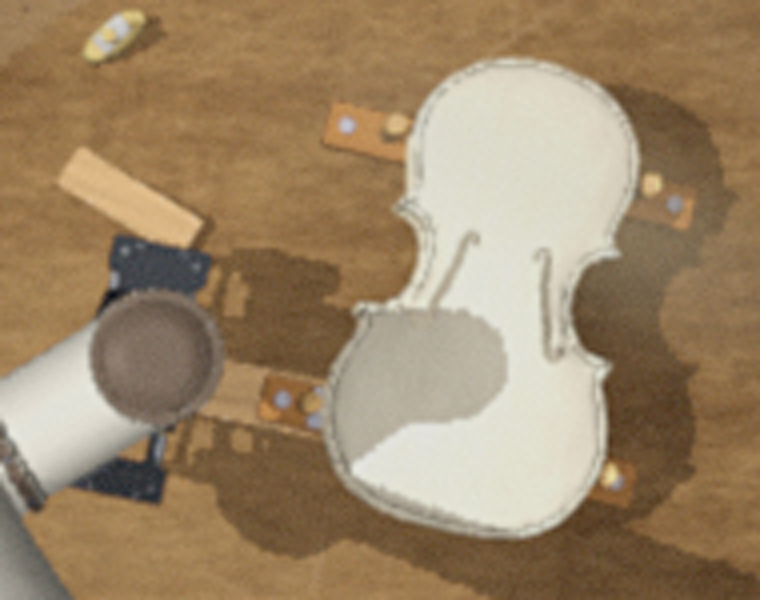

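View pics/s4.png

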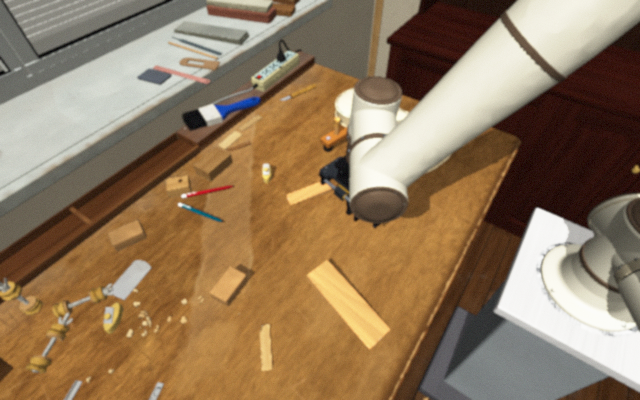

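```bash
cat > meas.py <<'E'
from fit import *
import sys
c=imaging.capture('wrist'); n=sys.argv[1]; p=c['pixels']
save(n+'a',cv2.resize(p[0:60,240:380],None,fx=5,fy=5,interpolation=2)); save(n+'b',cv2.resize(p[200:260,240:380],None,fx=5,fy=5,interpolation=2))
np.savez(n+'.npz',**{k:c[k] for k in('mtx','view')})
a=ray(c,(310,14),.019)[0]; b=ray(c,(310,235),.018)[0]; print('bearer bottom',a,'butt',b,np.linalg.norm(a-b));
E
python3 meas.py m4; python3 go.py 0 0 0
```

```text
bearer bottom [0.49573126 0.02899847 0.019     ] butt [0.51568889 0.12015217 0.018     ] 0.09331829196866002
t 7.05 tcp [0.5162 0.1309 0.0197] yang 167.88 F [0.13 0.02 0.42] g 0.176 j [ 32.  27. -29.  -0. -31. -43.]
tool shift [-0.0075  0.4776 -0.2362] xaxis [ 0.0448  0.031  -0.9985]
behind butt0 -0.0825 lat 0.0004 to foot 0.1171 lat foot 0.0001 Fpush 0.05
```

View pics/m4a.png

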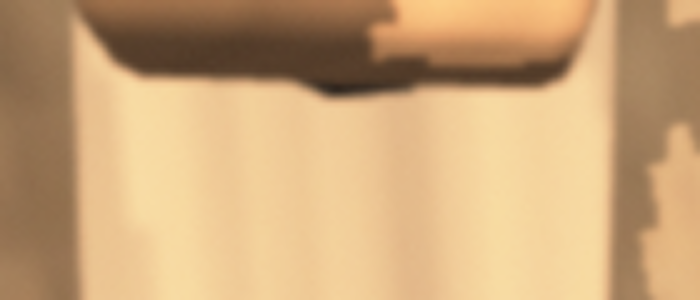

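View pics/m4b.png

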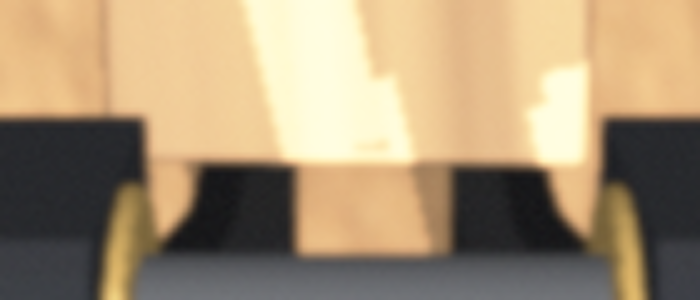

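Emit:
{"api": "apply_moves", "payload": {
  "xyz": [
    [0, 0, -0.005],
    [0, 0, -0.005]
  ],
  "twist": [0, 0],
  "claw": [0.18, 0.18]
}}

```text
time_s: 7.25
tcp_pos: [0.5154, 0.1221, 0.0197]
ee_rot: [[0.048, -0.977, 0.207], [0.033, 0.208, 0.978], [-0.998, -0.04, 0.042]]
wrist_force: [0.8, 1.7, -0.0]
gripper_width: 0.178
```

```bash
python3 go.py .5413 .2457 .019; python3 meas.py m5
```

```text
t 7.25 tcp [0.5154 0.1221 0.0197] yang 167.97 F [ 0.82  1.69 -0.01] g 0.178 j [ 31.  27. -29.  -0. -30. -42.]
tool shift [0.006  0.0004 0.1261] xaxis [ 0.0478  0.0327 -0.9983]
behind butt0 -0.0912 lat 0.0014 to foot 0.1084 lat foot -0.0009 Fpush 1.83
bearer bottom [0.49529   0.0205505 0.019    ] butt [0.51508769 0.1117369  0.018     ] 0.09331617208444444
```

View pics/m5a.png

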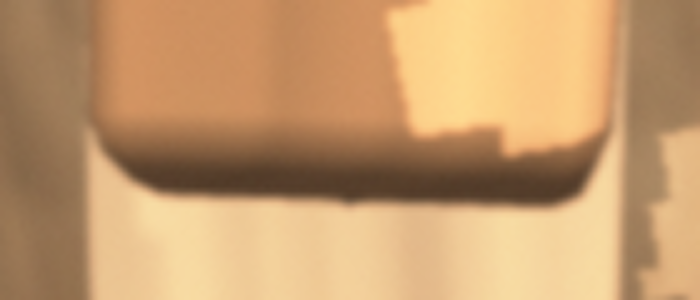

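View pics/m5b.png

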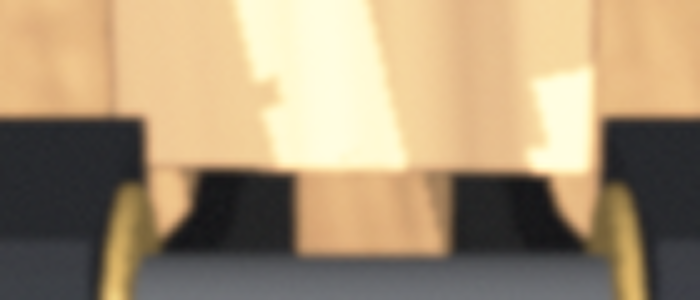

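Two estimates agree that about 7–8 mm remain, and the force is still low. Fine steps now.

Emit:
{"api": "apply_moves", "payload": {
  "xyz": [
    [0, 0.001, -0.004],
    [0, 0, -0.001]
  ],
  "twist": [0, 0],
  "claw": [0.18, 0.18]
}}

```text
time_s: 7.5
tcp_pos: [0.5138, 0.1172, 0.0198]
ee_rot: [[0.05, -0.977, 0.207], [0.034, 0.208, 0.977], [-0.998, -0.041, 0.043]]
wrist_force: [0.7, 3.5, -1.5]
gripper_width: 0.182
```

```bash
python3 go.py .5413 .2457 .019; python3 meas.py m6; python3 -c "
from h import *
c=imaging.capture('top'); save('t6',cv2.resize(c['pixels'][140:290,300:490],None,fx=4,fy=4,interpolation=2))"
```

```text
t 7.5 tcp [0.5138 0.1172 0.0198] yang 167.96 F [ 0.68  3.49 -1.46] g 0.182 j [ 30.  27. -30.  -0. -30. -42.]
tool shift [ 0.0065 -0.      0.1313] xaxis [ 0.0495  0.0338 -0.9982]
behind butt0 -0.0964 lat 0.001 to foot 0.1032 lat foot -0.0005 Fpush 3.56
bearer bottom [0.49370043 0.01561326 0.019     ] butt [0.51352374 0.10678419 0.018     ] 0.09330649403142176
```

View pics/m6a.png

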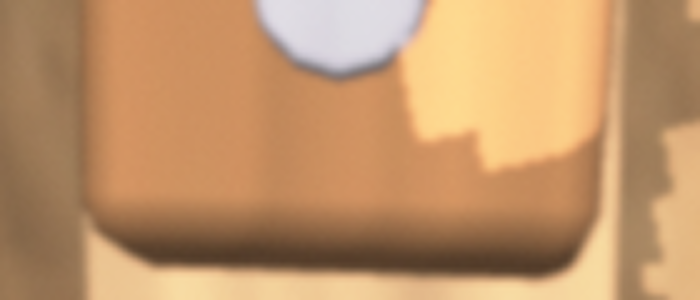

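View pics/m6b.png

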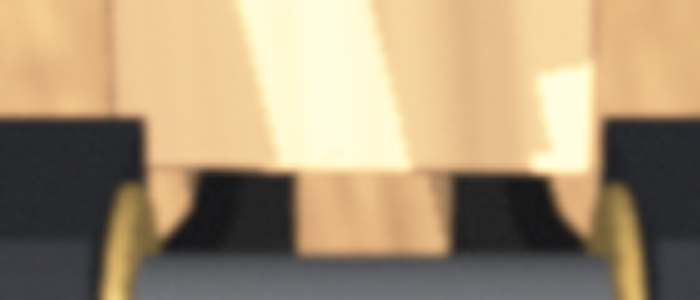

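View pics/t6.png

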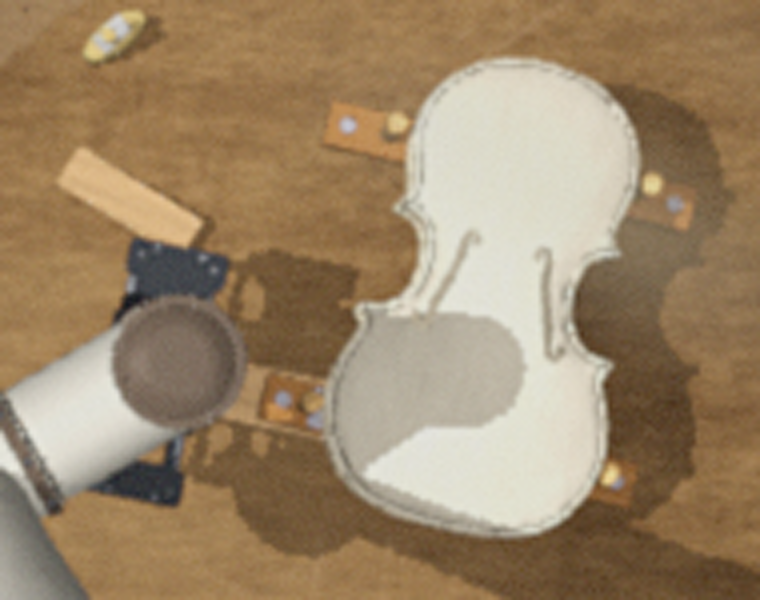

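Run:
```python
from fit import *
for n,rb,rw,zb in (('m4',15.5,232.6,.0225),('m5',39.2,234,.023),('m6',53.6,234,.0235)):
    c=np.load(n+'.npz'); 
    a=ray(c,(309,rb),zb)[0]; b=ray(c,(309,rw),.018)[0]; d=np.array([-.2164,-.9763])
    print(n,'bearer end',a.round(4),'butt',b.round(4),'butt->foot',((a-b)[:2]@d+.016).round(4))
```

```text
m4 bearer end [0.4962 0.0302 0.0225] butt [0.5159 0.1189 0.018 ] butt->foot 0.1068
m5 bearer end [0.4975 0.0299 0.023 ] butt [0.5154 0.1111 0.018 ] butt->foot 0.0992
m6 bearer end [0.497  0.03   0.0235] butt [0.5139 0.1062 0.018 ] butt->foot 0.0941
```

Emit:
{"api": "apply_moves", "payload": {
  "xyz": [
    [0, 0.0005, -0.002]
  ],
  "twist": [0],
  "claw": [0.18]
}}

```text
time_s: 7.7
tcp_pos: [0.5135, 0.1159, 0.0198]
ee_rot: [[0.051, -0.977, 0.206], [0.034, 0.208, 0.978], [-0.998, -0.042, 0.044]]
wrist_force: [1.5, 5.1, -1.5]
gripper_width: 0.185
```

```bash
for i in 1 2 3; do python3 go.py .5413 .2457 .019; python3 meas.py m7 >/dev/null; done
```

```text
t 7.7 tcp [0.5135 0.1159 0.0198] yang 167.99 F [ 1.51  5.1  -1.46] g 0.185 j [ 30.  27. -30.  -0. -30. -42.]
tool shift [ 6.600e-03 -1.000e-04  1.326e-01] xaxis [ 0.0506  0.0344 -0.9981]
behind butt0 -0.0977 lat 0.001 to foot 0.1019 lat foot -0.0005 Fpush 5.3
t 7.75 tcp [0.5134 0.1157 0.0198] yang 167.97 F [ 1.72  4.18 -0.4 ] g 0.182 j [ 30.  27. -30.  -0. -30. -42.]
tool shift [ 0.0066 -0.0002  0.1328] xaxis [ 0.0506  0.0344 -0.9981]
behind butt0 -0.0979 lat 0.0009 to foot 0.1017 lat foot -0.0004 Fpush 4.45
t 7.8 tcp [0.5134 0.1158 0.0198] yang 167.98 F [ 2.14  4.8  -1.33] g 0.179 j [ 30.  27. -30.  -0. -30. -42.]
tool shift [ 0.0066 -0.0002  0.1327] xaxis [ 0.0504  0.0342 -0.9981]
behind butt0 -0.0979 lat 0.0009 to foot 0.1017 lat foot -0.0004 Fpush 5.15
```

View pics/m7a.png

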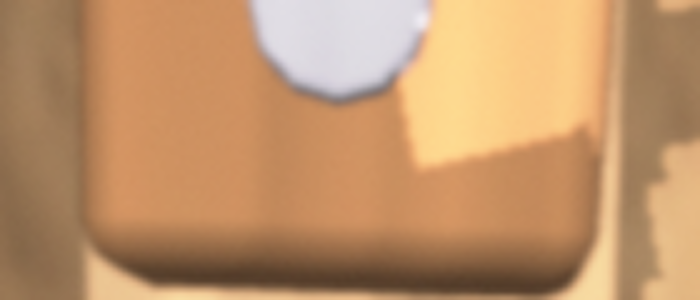

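View pics/m7b.png

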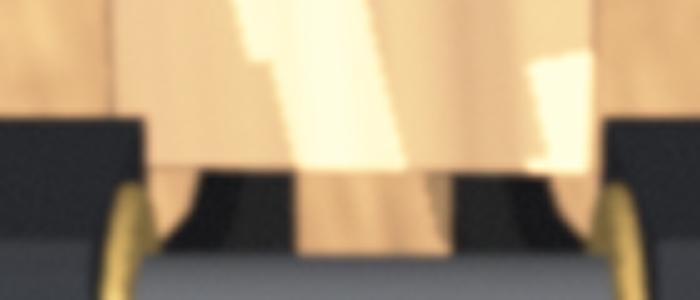

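The force has risen to about 5 N, above the pre-level range, and the TCP advanced only 1.4 of 2 mm. The bearer end itself has not moved. This is at or very near level, so I'll draw the fingers back along the push axis and check without the arm in the way.

Emit:
{"api": "apply_moves", "payload": {
  "xyz": [
    [0, 0, 0.01],
    [0, 0, 0.03],
    [0, 0, 0.04],
    [-0.02, 0, 0.03],
    [-0.045, 0, 0],
    [-0.045, 0, 0],
    [-0.045, 0, 0.01],
    [-0.01, 0.04, 0.02],
    [0, 0.04, 0.02],
    [0, 0.04, 0.02],
    [0, 0.02, 0.02],
    [0, 0, 0]
  ],
  "twist": [0, 0, 0, 0, 0, 0, 0, 0, 0, 0, 0, 0],
  "claw": [0.18, 0.18, 0.18, 0.18, 0.18, 0.18, 0.18, 0.18, 0.18, 0.18, 0.18, 0.18]
}}

```text
time_s: 9.05
tcp_pos: [0.3991, 0.335, 0.1881]
ee_rot: [[0.018, -0.976, 0.216], [0.003, 0.216, 0.976], [-1.0, -0.017, 0.006]]
wrist_force: [0.8, 0.2, 0.7]
gripper_width: 0.183
```

```bash
python3 go.py .5413 .2457 .019;  python3 - <<'E'
from h import *
c=imaging.capture('scene'); save('s8',c['pixels']); c=imaging.capture('top'); save('t8',c['pixels'])
E
```

```text
t 9.05 tcp [0.3991 0.335  0.1881] yang 167.51 F [0.83 0.17 0.75] g 0.183 j [ 58.  14. -19.   1. -56. -71.]
tool shift [ 0.1713 -0.1553 -0.0575] xaxis [ 0.0177  0.0027 -0.9998]
behind butt0 0.0914 lat -0.1582 to foot 0.291 lat foot 0.1587 Fpush 0.34
```

View pics/s8.png

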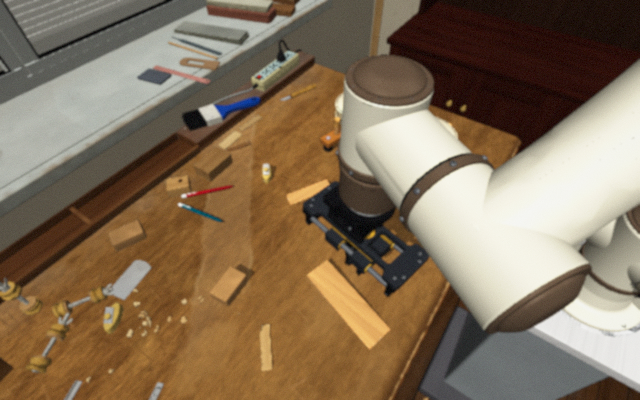

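View pics/t8.png

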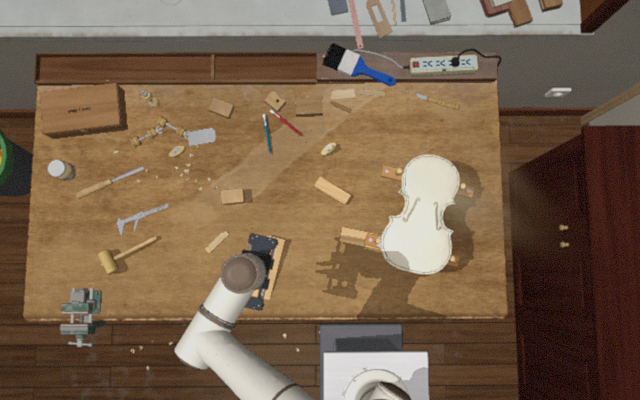

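Emit:
{"api": "apply_moves", "payload": {
  "xyz": [
    [-0.01, 0.03, 0.04],
    [-0.01, 0.03, 0.04],
    [-0.01, 0.03, 0.04],
    [-0.01, 0.03, 0.04],
    [-0.01, 0.03, 0.04],
    [0, 0.03, 0.04],
    [0, 0, 0]
  ],
  "twist": [0, 0, 0, 0, 0, 0, 0],
  "claw": [0.18, 0.18, 0.18, 0.18, 0.18, 0.18, 0.18]
}}

```text
time_s: 9.85
tcp_pos: [0.2815, 0.6045, 0.2307]
ee_rot: [[0.012, -0.971, 0.237], [-0.016, 0.237, 0.971], [-1.0, -0.015, -0.013]]
wrist_force: [0.8, -1.0, -0.9]
gripper_width: 0.18
```

Run:
```python
from fit import *
s=r.sense(); print(s['time_s'],s['tcp_pos'],s['wrist_force'])
from scipy.optimize import least_squares
p0=np.array([0.56625,-0.1374,-0.2462])
out=[]
for n in ('top','scene'):
    c=imaging.capture(n); save(n+'9',c['pixels'])
    A=cv2.imread('pics/%s0.png'%n,0); Bm=cv2.cvtColor(c['pixels'],cv2.COLOR_RGB2GRAY)
    m=np.zeros_like(A)
    if n=='top': m[150:285,375:475]=255
    else: m[78:200,315:462]=255
    f=cv2.goodFeaturesToTrack(A,60,.02,5,mask=m)
    g,st,e=cv2.calcOpticalFlowPyrLK(A,Bm,f,None,winSize=(11,11),maxLevel=2)
    h,st2,_=cv2.calcOpticalFlowPyrLK(Bm,A,g,None,winSize=(11,11),maxLevel=2)
    ok=(st.ravel()>0)&(st2.ravel()>0)&(np.linalg.norm((h-f)[:,0],axis=1)<.1)
    for a,b,er in zip(f[ok,0],g[ok,0],e[ok,0]): print(n,a,(b-a).round(2),er.round(1))
    # control: static bg
    m2=np.zeros_like(A); m2[60:180,60:330]=255
    f=cv2.goodFeaturesToTrack(A,40,.05,6,mask=m2); g,st,e=cv2.calcOpticalFlowPyrLK(A,Bm,f,None,winSize=(11,11)); print('bg',np.median((g-f)[:,0],axis=0))
    # predicted flow for k 1->0 at violin mid top
    for L in ([0,0,.122],[.15,0,.118],[-.15,0,.118],[-.11,.14,.042],[.11,.14,.042],[.11,-.14,.042]):
        print('pred',L,proj(c,cpose(p0,L,1))[0].round(0),(proj(c,cpose(p0,L,0))-proj(c,cpose(p0,L,1)))[0].round(2))
```

```text
9.85 [0.28152506 0.60448452 0.23070845] [ 0.763763   -0.98726347 -0.89147602]
top [451. 258.] [ 1.31 -0.86] 7.6
top [462. 185.] [ 0.67 -0.48] 6.4
top [389. 217.] [ 0.99 -1.04] 4.5
top [400. 171.] [ 1.05 -0.77] 6.5
top [450. 232.] [ 1.36 -0.95] 5.9
top [452. 203.] [ 0.97 -0.38] 6.1
top [386. 170.] [ 0.53 -0.24] 3.5
top [402. 219.] [ 1.63 -1.39] 3.8
top [438. 226.] [ 1.37 -0.97] 6.2
top [375. 241.] [ 1.06 -0.97] 6.5
top [399. 180.] [ 0.84 -0.24] 5.4
top [400. 190.] [ 0.79 -0.72] 6.6
top [445. 228.] [ 1.26 -0.96] 4.4
top [438. 273.] [ 1.49 -0.96] 5.1
top [432. 205.] [ 1.35 -1.02] 3.3
top [472. 233.] [ 0.32 -0.54] 4.7
top [394. 216.] [ 1.2 -1.1] 5.0
top [412. 161.] [ 0.81 -0.53] 5.8
top [403. 201.] [ 0.88 -0.59] 5.7
top [418. 201.] [ 1.41 -0.79] 3.1
top [451. 161.] [ 0.65 -0.37] 6.9
top [471. 196.] [0.06 0.03] 4.2
top [468. 190.] [ 0.3  -0.23] 4.0
top [440. 221.] [ 1.32 -0.77] 7.9
top [388. 222.] [ 1.   -0.95] 4.2
top [406. 195.] [ 0.81 -0.88] 5.6
top [445. 207.] [ 1.29 -0.5 ] 6.3
top [457. 176.] [ 0.9  -0.36] 4.1
top [472. 257.] [ 1.27 -0.71] 3.7
top [383. 166.] [ 0.41 -0.24] 3.9
top [4
[... 1865 characters left out ...]
.56 -1.93] 7.0
scene [392.  96.] [-0.93  0.24] 6.3
scene [393. 162.] [ 0.46 -3.22] 8.1
scene [421. 111.] [-0.37 -0.42] 5.6
scene [328. 151.] [-0.06 -0.09] 7.3
scene [336. 116.] [ 0.18 -0.86] 9.3
scene [405. 111.] [-0.6  -0.37] 3.8
scene [376. 131.] [ 0.15 -1.68] 6.0
scene [457. 135.] [-0.28 -1.24] 5.4
scene [328. 198.] [-0.    0.43] 8.2
scene [364. 125.] [ 0.34 -1.53] 2.8
bg [-0.0660553  -0.00835419]
pred [0, 0, 0.122] [392. 116.] [-0.32 -1.35]
pred [0.15, 0, 0.118] [353.  91.] [-0.27  0.52]
pred [-0.15, 0, 0.118] [437. 147.] [ 0.02 -3.18]
pred [-0.11, 0.14, 0.042] [383. 186.] [ 0.32 -2.78]
pred [0.11, 0.14, 0.042] [325. 141.] [-0.02 -0.55]
pred [0.11, -0.14, 0.042] [392.  99.] [-0.48  1.87]
```

View pics/scene9.png

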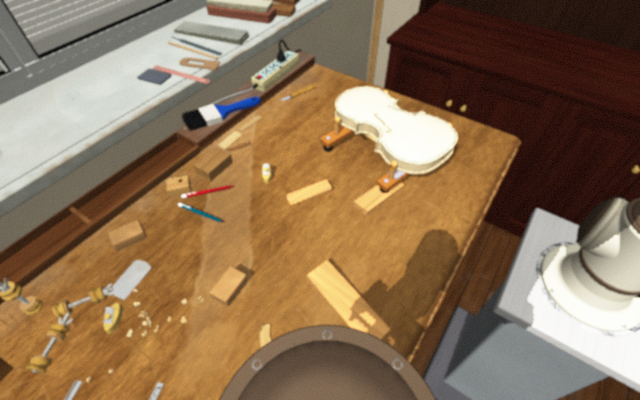

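```bash
cat > lev.py <<'E'
from fit import *
p0=np.array([0.56625,-0.1374,-0.2462])
def run():
    P=[];cams={}
    for n in ('top','scene'):
        c=imaging.capture(n); cams[n]=c
        A=cv2.imread('pics/%s0.png'%n,0); Bm=cv2.cvtColor(c['pixels'],cv2.COLOR_RGB2GRAY)
        m=np.zeros_like(A)
        if n=='top': m[150:285,375:475]=255
        else: m[78:195,315:462]=255
        f=cv2.goodFeaturesToTrack(A,150,.01,3,mask=m)
        g,st,e=cv2.calcOpticalFlowPyrLK(A,Bm,f,None,winSize=(11,11),maxLevel=2)
        h,st2,_=cv2.calcOpticalFlowPyrLK(Bm,A,g,None,winSize=(11,11),maxLevel=2)
        ok=(np.linalg.norm((h-f)[:,0],axis=1)<.1)
        for a,b in zip(f[ok,0],g[ok,0]):
            # find local coordinates for each assumed height
            for z in (.042,.117):
                w=ray(c,a,z)[0]; L=np.r_[0,0,z]
                for _ in range(6):
                    q=least_squares(lambda l:(proj(c,cpose(p0,[l[0],l[1],z],1))[0]-a),L[:2]); break
                l=q.x; r_=np.hypot(l[0]/.1775,l[1]/.1035)
                inb=abs(abs(l[0])-.11)<.02 and .085<abs(l[1])<.148
                if z==.042 and inb and (n=='scene' and l[1]>0.1 or n=='top' and abs(l[1])>.11): P.append((n,l[0],l[1],z,*a,*b)); break
                if z==.117 and abs(l[0])<.175 and abs(l[1])<.103 : P.append((n,l[0],l[1],z,*a,*b)); break
    return P,cams
if __name__=='__main__':
    P,cams=run(); print(len(P),sum(p[0]=='top' for p in P),sum(p[3]<.1 for p in P))
    def res(q,S,freeT=True):
        o=[]
        for p in S:
            c=cams[p[0]]; L=np.array(p[1:4])
            o.append(proj(c,cpose(p0+np.r_[q[1:]],L,q[0]))[0]-proj(c,cpose(p0,L,1))[0]-(np.array(p[6:8])-np.array(p[4:6])))
        return np.array(o).ravel()
    for nm,S in (('all',P),('top',[p for p in P if p[0]=='top']),('scene',[p for p in P if p[0]=='scene'])):
        a=least_squares(res,[.2,0,0,0],args=(S,),loss='soft_l1',f_scale=.2,x_scale=[1,.01,.01,.01])
        C=np.linalg.inv(a.jac.T@a.jac)*np.mean(a.fun**2)
        b=least_squares(lambda k:res(np.r_[k,0,0,0],S),[.2],loss='soft_l1',f_scale=.2)
        print(nm,len(S),'k,dx,dy,dyaw',a.x.round(4),'sd',np.sqrt(np.diag(C)).round(4),'| fixed-pose k',b.x.round(3), 'rms',np.sqrt(np.mean(a.fun**2)).round(2))
E
python3 lev.py
```

```text
109 78 17
all 109 k,dx,dy,dyaw [ 3.911e-01  2.000e-04 -7.000e-04  1.300e-03] sd [0.0954 0.0003 0.0004 0.0015] | fixed-pose k [0.273] rms 0.36
top 78 k,dx,dy,dyaw [ 0.5239  0.0006 -0.0014  0.0027] sd [0.0936 0.0003 0.0004 0.0013] | fixed-pose k [0.249] rms 0.31
scene 31 k,dx,dy,dyaw [ 0.1989 -0.0007  0.0014 -0.0008] sd [0.1612 0.0005 0.0006 0.0044] | fixed-pose k [0.429] rms 0.4
```

Run:
```python
from lev import *
for n,boxes in (('top',{'violin':(150,280,378,465,[0,0,.117]),'NLbearer':(233,252,368,382,[-.11,.135,.042]),'FLbearer':(163,182,378,400,[.11,.13,.042]),'FRpeg':(180,202,458,478,[.11,-.13,.045]),'NRpeg':(252,270,450,462,[-.11,-.13,.045])}),('scene',{'violin':(82,180,330,462,[0,0,.117]),'NL':(162,192,376,402,[-.11,.13,.05]),'FL':(120,152,316,350,[.11,.13,.05])})):
    F=[]
    for i in range(4): c=imaging.capture(n); F.append(c['pixels'].astype(float))
    M=cv2.cvtColor(np.mean(F,0).astype(np.uint8),cv2.COLOR_RGB2GRAY).astype(np.float32); save(n+'10',np.mean(F,0).astype(np.uint8)); A=cv2.imread('pics/%s0.png'%n,0).astype(np.float32)
    for k,(a,b,cc,d,L) in boxes.items():
        W=np.eye(2,3,dtype=np.float32)
        try:
            rho,W=cv2.findTransformECC(A[a:b,cc:d],M[a-8:b+8,cc-8:d+8],np.array([[1,0,8],[0,1,8]],np.float32),cv2.MOTION_TRANSLATION,(3,200,1e-5),None,3)
            fl=W[:,2]-8
        except Exception as ex: fl,rho=str(ex)[:50],0
        L=np.array(L); print(n,k,'rho',round(rho,3),'flow',fl,'pred level',(proj(c,cpose(p0,L,0))-proj(c,cpose(p0,L,1)))[0].round(2))
```

```text
top violin rho 0.998 flow [ 1.0525322  -0.64606667] pred level [ 1.51 -1.11]
top NLbearer rho 0.919 flow [ 1.0817509 -0.8001814] pred level [ 0.74 -0.54]
top FLbearer rho 0.968 flow [ 0.6372938  -0.55678415] pred level [ 0.52 -0.37]
top FRpeg rho 0.965 flow [ 0.6000805 -0.3107438] pred level [-0.16 -0.01]
top NRpeg rho 0.975 flow [ 1.4421406  -0.86738014] pred level [ 0.56 -0.42]
scene violin rho 0.984 flow [-0.3162508 -0.9424343] pred level [-0.3 -1.3]
scene NL rho 0.918 flow [ 0.58538723 -3.2385554 ] pred level [ 0.3  -2.84]
scene FL rho 0.996 flow [ 0.06580448 -0.42433977] pred level [-0.03 -0.56]
```

Run:
```python
from h import *
a=cv2.imread('pics/scene0.png')[75:205,310:470]; b=cv2.imread('pics/scene10.png')[75:205,310:470]
cv2.imwrite('pics/cmp.png',cv2.resize(np.hstack([a,b]),None,fx=2.5,fy=4,interpolation=2))
for n in('top','scene'):
    A=cv2.imread('pics/%s0.png'%n,0).astype(int);B=cv2.imread('pics/%s10.png'%n,0).astype(int)
    D=(cv2.blur(np.abs(A-B).astype(np.float32),(5,5))>14).astype(np.uint8)
    _,_,st,_=cv2.connectedComponentsWithStats(D); print(n,[tuple(s) for s in st[1:] if s[4]>20])
```

```text
top [(np.int32(422), np.int32(154), np.int32(40), np.int32(36), np.int32(221)), (np.int32(395), np.int32(167), np.int32(11), np.int32(22), np.int32(115)), (np.int32(399), np.int32(190), np.int32(12), np.int32(33), np.int32(180)), (np.int32(451), np.int32(195), np.int32(5), np.int32(10), np.int32(33)), (np.int32(411), np.int32(200), np.int32(7), np.int32(10), np.int32(33)), (np.int32(432), np.int32(203), np.int32(24), np.int32(65), np.int32(593)), (np.int32(386), np.int32(214), np.int32(12), np.int32(9), np.int32(68)), (np.int32(305), np.int32(220), np.int32(128), np.int32(57), np.int32(1468)), (np.int32(245), np.int32(270), np.int32(125), np.int32(51), np.int32(3533)), (np.int32(69), np.int32(277), np.int32(105), np.int32(123), np.int32(7454)), (np.int32(243), np.int32(306), np.int32(14), np.int32(15), np.int32(134)), (np.int32(173), np.int32(338), np.int32(18), np.int32(15), np.int32(99)), (np.int32(167), np.int32(343), np.int32(18), np.int32(14), np.int32(133)), (np.int32(355), np.int32(350), np.int32(74), np.int32(16), np.int32(1096)), (np.int32(162), np.int32(363), np.int32(20), 
[... 318 characters left out ...]
3), np.int32(3599)), (np.int32(439), np.int32(117), np.int32(12), np.int32(8), np.int32(52)), (np.int32(354), np.int32(121), np.int32(27), np.int32(15), np.int32(148)), (np.int32(322), np.int32(136), np.int32(18), np.int32(12), np.int32(101)), (np.int32(611), np.int32(196), np.int32(18), np.int32(9), np.int32(107)), (np.int32(510), np.int32(206), np.int32(44), np.int32(74), np.int32(1740)), (np.int32(492), np.int32(208), np.int32(148), np.int32(138), np.int32(6970)), (np.int32(215), np.int32(225), np.int32(259), np.int32(175), np.int32(19763)), (np.int32(445), np.int32(377), np.int32(138), np.int32(23), np.int32(2103)), (np.int32(421), np.int32(391), np.int32(16), np.int32(9), np.int32(87))]
```

View pics/cmp.png

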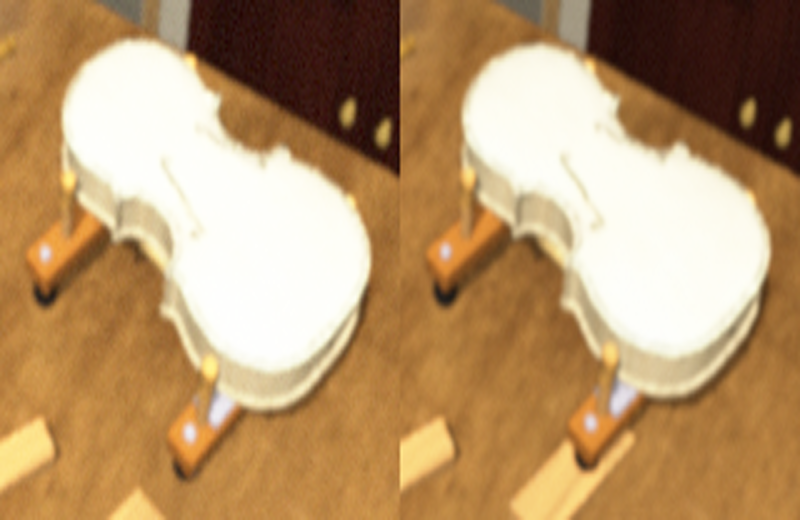

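View pics/top10.png

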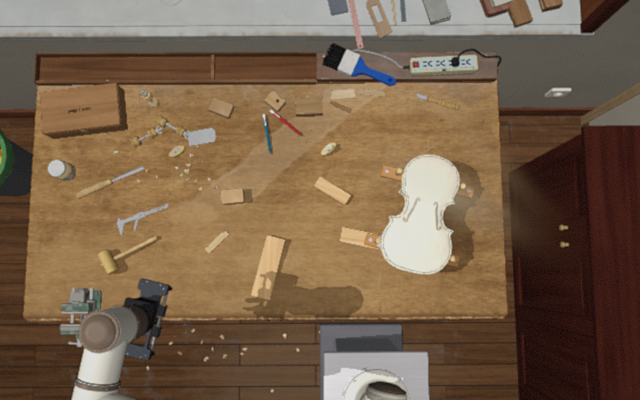

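```bash
python3 -c "
from h import *
s=r.sense(); print(s['time_s'],s['tcp_pos'],s['wrist_force']); print(job.finish_job())"
```

```text
10.45 [0.28316865 0.60075138 0.23368606] [ 0.5918344   0.93960336 -0.09674621]
the job is handed in; nothing more can be done
None
```

I pushed the middle-sized wedge, thin end first, about 107 mm straight under the near-left foot with part-closed fingertips. I then drew the arm clear and handed the job in at 10.45 s.

**Why I stopped there:** the push force rose from about 2–3.5 N to about 5 N, and the last 2 mm step advanced only 1.4 mm. The blunt end measured about 92–93 mm from the foot, against 91 mm nominal, give or take 2 mm. That is at most about 0.2 mm of height off level.

**Last checks:**
- **Level:** close-up image shifts mostly support it. The short-foot corner moved up 3.2 px, where 2.8 px was predicted for level.
- **Check that disagreed:** the noisier feature-tracking fit suggested 20–50 % of the lean was left, which would mean 15 mm or more of missing wedge travel. The travel and force readings contradict that, so I did not act on it.
- **Not measured directly:** I had no view fine enough to confirm that the far-right foot touches the table.
- **Cradle and bystanders:** the cradle moved by no more than about 1 mm. Nothing else on the table appeared to have shifted, and the robot was touching nothing.

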